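# Sort the washed baby-bottle parts

### The arm

A 7-joint arm with a two-finger parallel gripper is mounted at the origin on the work surface. World frame = base frame: x ahead of the robot, y to its left, z up, the work surface at z = 0. Lengths are in m, angles in rad, forces in N, time in s.
With the tool pointing down it reaches from about 0.4 to 0.85 m from the base axis. Payload 4.5 kg.
Tool frame: the origin (TCP) lies at the very end of the fingers, on their centre line; the grasp point (between the pads) lies 19 mm behind it; z points along the fingers, y is the direction in which the jaws open and shut (so a half turn about z gives the same grasp; the last joint's range is limited). The gripper opens to 88 mm and grips with 3 to 60 N. Pads are 18 mm wide; open, the fingers measure 123 mm over their backs; the gripper's body (75 mm by 187 mm) begins 45 mm behind the grasp point.
Start: joints at [1.243, 0.689, -0.195, 1.565, 0.157, 0.902, -0.215], TCP at [0.221, -0.585, 0.239] pointing down, gripper open.
Joint ranges: [-3.01, 3.01], [-0.46, 2.08], [-1.47, 1.51], [0.13, 2.56], [-1, 4.14], [0.04, 2.09], [-2.66, 2.66]. Speed limits (rad/s): [2.57, 2.57, 3.14, 3.14, 3.14, 3.14, 3.14].

### API

Orientations are given as a unit quaternion [x, y, z, w].
In Python, from plant import telemetry, imaging, r gives the robot as it stands.
- The arm moves only by the shell command python3 -m creep 'ROWS' [FORCE]. ROWS is JSON, a list of rows, each a list of 5 numbers: the closure in counts, from 0 (fully open) to 255 (shut), then the shift along the tool's x, y, z in m, then the turn about the tool's z in degrees. In form: [[fingers, x, y, z, yaw], ...]. A call has 1 to 10 rows; each row is the pose to reach, as a shift and turn from the pose commanded when the call began, along the tool's axes at that moment; what a row does not reach only later rows make up. A row lasts 1/8 s, in which the tool goes at most 62.5 mm and 10.7 degrees, less where a joint would pass 70% of its speed; a pose out of reach is approached as far as the arm can. A call with a gripper value outside its range is refused whole. The fingers move at their own pace and stop on an object; FORCE is the grip in N (left out, the last holds). Time passes only in rows, so rows that repeat a pose let the fingers close. It gives the time, the measured TCP pose, the force and the opening at its end, in the units of the state.
- telemetry.get_state(): the state, without advancing time (a new reading comes with each control period).
- imaging.snapshot(name): name is "scene" or "top" or "wrist"; returns a dict with "image" (400x640x3 uint8, blue, green, red), "camera_matrix" (3x3 intrinsics, pixels), "R" (3x3) and "t" (3): a world point X has camera coordinates R X + t; the wrist camera has in their place "hand_eye" (4x4, takes a point from camera to tool coordinates, whose origin is the TCP and whose axes are the flange's). Camera axes: x right, y down, z forward; pixel columns grow to the right and rows downward; lengths in m; the calibration is good to about 2 mm. The wrist camera is an equidistant fisheye: a pixel r from the principal point sees the ray r / f radians off the axis. A picture is of the moment at which its call begins: read the wrist's pose just before it. There is no depth.
- r.finish_job(): hands the job in, once; it reports no verdict.
Trained networks look in a picture, given as the dict that the camera call returned (one of the last four; its "shot" number tells which), for a name from the list of things; names that differ only in an ending like _2 or _b are one class to them, and where a whole thing is asked for, a point or a joint stands for the part that bears it (a point fixed in the world has none). Each returns a list of dicts, best first, with "score" (0 to 1); they miss things now and then, are a little off and sometimes report something else, mostly with a low value. They report only what shows in the picture. A call takes as long as a camera call. They do not tell look-alikes from the thing itself.
- imaging.boxes_of(picture, target): "rect" ([left, top, right, bottom] in pixels, round what is visible of it).
- imaging.trace(picture, target): "pixels" (400x640 bool, what is visible of it) and "rect" ([left, top, right, bottom] in pixels, round what is visible of it).
- imaging.place_of(picture, target): "location" ([row, column] in pixels: a listed point, or the origin of a listed thing).
The state is a dict: "clock": time; "q": joint angles; "qd": joint speeds; "joint_torque": joint torques, N m; "tool_pos": TCP position; "eef_rot": TCP orientation; "contact_force": force on the tool from outside, world axes, zero at the start; "moment": the same for the moment, N m; "opening": opening from 0.0 (shut) to 1.0 (fully open).
Only numpy, scipy, OpenCV 4.12 (cv2) and the standard library are available. Lean on these libraries where they do the work, as an engineer would, in place of code of your own. Each camera call takes 0.05 s, during which the arm holds its last target.

### The job

Sort the washed bottle parts where they belong: stand the two closed bottle caps open side down on the slotted deck of the clear drying rack, one in each bay; slip the two screw rings over the pegs of the white stand, one flat on each peg; and lay the measuring scoop, bowl upright, lengthwise inside the long steel tray with nothing sticking out over its ends. Leave the lidded food pot and the green sippy cup where they stand.

Things in the scene. Friction and masses are not known exactly. Their poses are not given: they have to be found in the camera images.
- cap_a_c (a point): One of two alike white plastic bottle caps: a closed, slightly tapered cover (46 mm across at the bottom, 38 mm at the top, 34 mm high, hollow, 3 mm walls, about 20 g), starting open side down. Point: on its axis, half-way up (17 mm above its lower edge); z up along the axis.
- cap_b_c (a point): One of two alike white plastic bottle caps: a closed, slightly tapered cover (46 mm across at the bottom, 38 mm at the top, 34 mm high, hollow, 3 mm walls, about 20 g), starting open side down. Point: on its axis, half-way up (17 mm above its lower edge); z up along the axis.
- ring_a_c (a point): One of two alike white plastic screw rings (bottle collars): an open ring with fine upright ribs outside, 52 mm outside diameter, 36 mm hole, 18 mm high, about 18 g, starting flat. Point: on its axis, half-way up (9 mm above its lower edge); z along the axis.
- ring_b_c (a point): One of two alike white plastic screw rings (bottle collars): an open ring with fine upright ribs outside, 52 mm outside diameter, 36 mm hole, 18 mm high, about 18 g, starting flat. Point: on its axis, half-way up (9 mm above its lower edge); z along the axis.
- scoop_c (a point): Stainless measuring scoop, about 50 g: a round flat-bottomed bowl (38 mm across, 28 mm high, open at the top, 34 mm across its foot) with a flat handle 12 mm wide and 3 mm thick that leaves the bowl level, 24 to 27 mm above its foot, along -x and ends 98 mm from the bowl's axis; 117 mm long in all, the middle of its length lies 39 mm along -x from the bowl's axis. It starts standing on its foot. Point: on the bowl's axis, half-way up (14 mm above the foot); z up.
- rack: Clear acrylic drying rack, fixed, 130 mm (x) by 230 mm (y), on a grey drip tray. Slotted deck of slats along y, deck top 20 mm above the origin. A low wall (4 mm thick, top 32 mm above the origin) runs all round and an equal one along x at y = 0 divides it into two bays, each 122 mm (x) by 109 mm (y) inside, centred at x = 0, y = +56.5 and -56.5 mm. Origin: centre of the underside, on the counter; z up.
- peg_stand: White plastic stand, fixed, 90 mm (x) by 200 mm (y) and 12 mm thick, with two upright steel pegs at x = 0, y = +55 and -55 mm; the pegs are 15 mm thick just above a flared foot (22 mm across), taper to 13 mm and end 54 mm above the origin. Rings rest on the top of the plate, 12 mm above the origin. Origin: centre of the underside, on the counter; z up.
- scoop_tray: Long low stainless tray, fixed, 100 mm (x) by 190 mm (y) outside and 14 mm high, walls and floor 3 mm (94 by 184 mm inside); its length runs along y. Origin: centre of the underside, on the counter; z up.
- pot_c (a point): Bystander: loose small white food pot with a wooden lid, 62 mm across, 43 mm high, standing among the parts. Leave alone. Point: on its axis, 21 mm above the counter.
- cup_c (a point): Bystander: loose green sippy cup with spout, 66 mm across, 112 mm high, beyond the trays. Leave alone. Point: on its axis, 45 mm above the counter. (Its mirror place on the other side holds a fixed clear baby bottle, 58 mm across, 141 mm high.)
Things that resemble listed ones, but are neither listed nor needed, are in the scene too. What is shaped like the part that bears ring_b_c but black, blue or yellow is not meant.

How it is judged:
By the outcome, as a careful person would: the job done as asked, in the order asked, and still so for the second after the job is handed in, with the robot touching nothing.
It also fails if it takes over 131 s, if anything falls off the work surface, if the arm or the gripper's body presses on something with over 40 N, if the wrist force passes 120 N, or if a joint passes its speed limit or range.

## Working session

There is one attempt and no reset: what is moved stays moved. The work goes in short steps, Python scripts to look and compute and a shell command to move; the robot and the scene stay as the last step left them, time stands still between calls to the robot, and variables do not carry over. Pictures are saved under pics/ and viewed, and the job is handed in when it is done.

```bash
ls -la; mkdir -p pics
cat > h.py <<'E'
import sys; sys.path.insert(0,'.')
from plant import telemetry, imaging, r
import numpy as np, cv2
from scipy.spatial.transform import Rotation as Rn
def ray(p,uv):
    K=np.array(p["camera_matrix"]);R=np.array(p["R"]);t=np.array(p["t"]).ravel()
    d=R.T@np.linalg.solve(K,[uv[0],uv[1],1.]); c=-R.T@t
    return c,d
def onz(p,uv,z):
    c,d=ray(p,uv); return c+d*(z-c[2])/d[2]
def proj(p,X):
    K=np.array(p["camera_matrix"]);x=np.array(p["R"])@np.asarray(X)+np.array(p["t"]).ravel()
    x=K@x; return x[:2]/x[2]
E
python3 - <<'E'
from h import *
np.set_printoptions(precision=3,suppress=True)
s=telemetry.get_state(); print({k:np.round(v,3) for k,v in s.items()})
for n in ("scene","top","wrist"):
    p=imaging.snapshot(n); cv2.imwrite(f"pics/{n}0.png",p["image"])
    print(n,{k:np.array(v) for k,v in p.items() if k!="image"})
    for t in ["cap_a_c","ring_a_c","scoop_c","rack","peg_stand","scoop_tray","pot_c","cup_c"]:
        L=imaging.place_of(p,t)
        print(n,t,[(np.round(l["location"],1).tolist(),round(l["score"],2)) for l in L])
E
```

```text
total 12
drwxr-xr-x  3 agent agent 4096 Dec  7 16:18 .
drwxr-xr-x 23 root  root  4096 Dec  7 16:18 ..
drwxr-xr-x  2 agent agent 4096 Dec  7 16:18 pics
{'clock': np.float64(0.0), 'q': array([ 1.243,  0.69 , -0.195,  1.566,  0.157,  0.902, -0.215]), 'qd': array([ 0.001,  0.   ,  0.   , -0.001, -0.   , -0.002,  0.001]), 'joint_torque': array([ -0.   , -52.756,  -1.267, -15.343,  -0.053,   0.007,   0.   ]), 'tool_pos': array([ 0.221, -0.584,  0.238]), 'eef_rot': array([ 0.984,  0.18 , -0.   , -0.001]), 'contact_force': array([-0.438,  0.008, -0.219]), 'moment': array([ 0.009, -0.045, -0.054]), 'opening': np.float64(1.0)}
scene {'camera_matrix': array([[492.64 ,   0.   , 315.184],
       [  0.   , 492.64 , 194.686],
       [  0.   ,   0.   ,   1.   ]]), 'R': array([[ 0.375,  0.927, -0.007],
       [ 0.632, -0.261, -0.73 ],
       [-0.678,  0.269, -0.684]]), 't': array([-0.172, -0.286,  1.689]), 'shot': array(1)}
scene cap_a_c [([154.3, 382.0], 0.62)]
scene ring_a_c [([200.4, 295.4], 0.46)]
scene scoop_c [([186.8, 330.7], 0.69)]
scene rack [([246.3, 201.0], 0.77)]
scene peg_stand [([242.1,
[... 528 characters left out ...]
, 174.6], 0.62)]
top scoop_c [([216.2, 299.1], 0.7)]
top rack [([193.6, 467.9], 0.92)]
top peg_stand [([135.0, 320.6], 0.86), ([183.8, 176.2], 0.71)]
top scoop_tray [([180.6, 172.4], 0.59)]
top pot_c []
top cup_c []
wrist {'camera_matrix': array([[309.707,   0.   , 315.371],
       [  0.   , 309.707, 203.164],
       [  0.   ,   0.   ,   1.   ]]), 'hand_eye': array([[-0.   , -0.953, -0.302,  0.078],
       [ 1.   , -0.   ,  0.001, -0.   ],
       [-0.001, -0.302,  0.953, -0.146],
       [ 0.   ,  0.   ,  0.   ,  1.   ]]), 'shot': array(3)}
wrist cap_a_c []
wrist ring_a_c []
wrist scoop_c []
wrist rack []
wrist peg_stand []
wrist scoop_tray [([2.1, 127.8], 0.45)]
wrist pot_c []
wrist cup_c []
```

View pics/scene0.png

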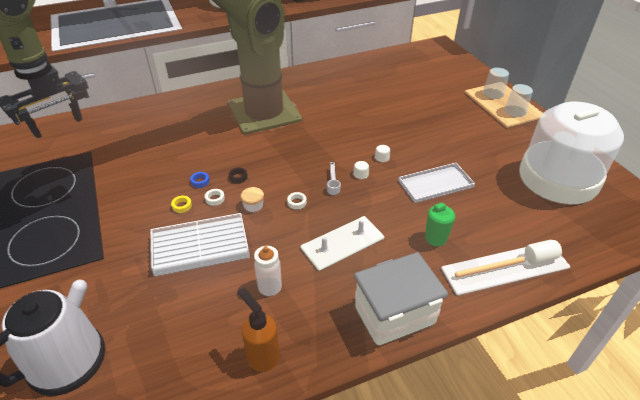

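View pics/top0.png

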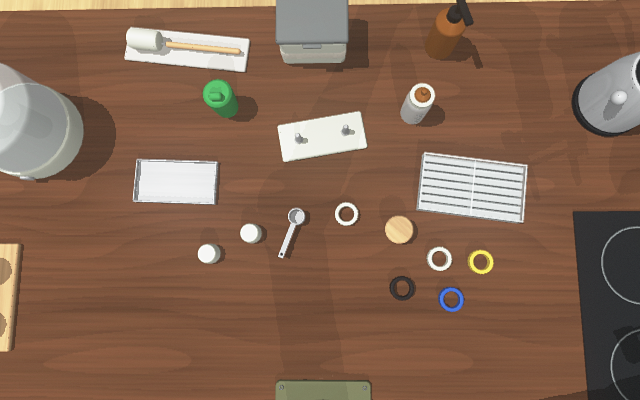

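View pics/wrist0.png

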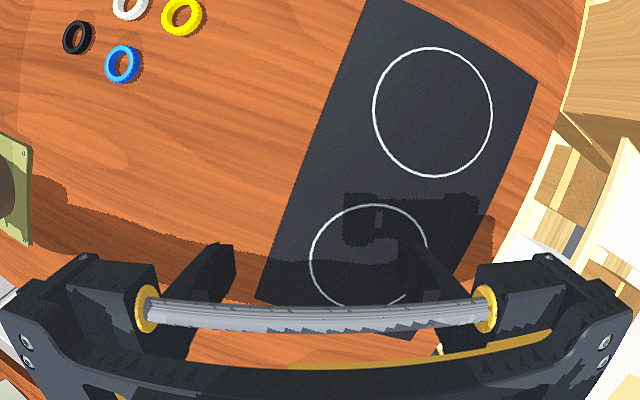

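The scene view shows the caps near (362,170) and (383,153), the scoop at (334,185), and white rings at (215,197) and (297,201). The pot is at (252,199), the rack at (200,243), the peg stand at (342,242) and the tray at (436,182). In the top view the caps are at (208,254) and (251,233), and the rings at (346,213) and (439,259). The wrist sees only the look-alike rings and the hob. I'll measure more closely on enlarged crops.

Run:
```python
from h import *
im=cv2.imread("pics/top0.png")
a=cv2.resize(im[150:280,125:325],None,fx=4,fy=4,interpolation=cv2.INTER_CUBIC); cv2.imwrite("pics/t_left.png",a)
a=cv2.resize(im[100:280,270:535],None,fx=3,fy=3,interpolation=cv2.INTER_CUBIC); cv2.imwrite("pics/t_right.png",a)
```

```text
(no output)
```

View pics/t_left.png

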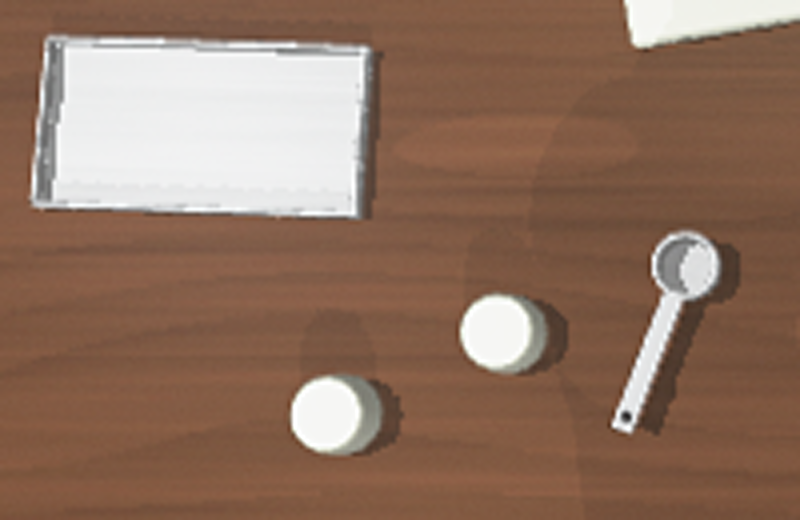

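View pics/t_right.png

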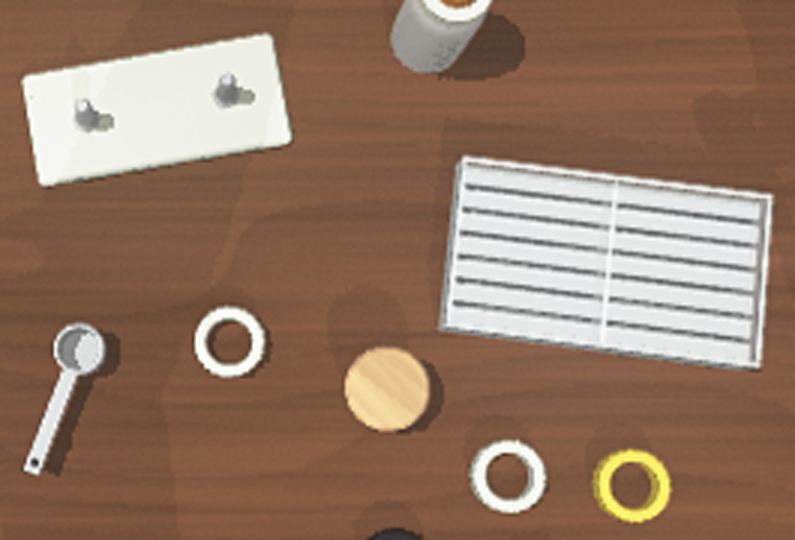

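```bash
cat > m0.py <<'E'
from h import *
np.set_printoptions(precision=4,suppress=True)
p=imaging.snapshot("top"); s=imaging.snapshot("scene")
L=lambda u,v:(125+(u+.5)/4-.5,150+(v+.5)/4-.5)
Q=lambda u,v:(270+(u+.5)/3-.5,100+(v+.5)/3-.5)
def show(n,uv,z):
    X=onz(p,uv,z); print(n,X,"scene px",proj(s,X)); return X
cA=show("capR",L(498,333),.034); cB=show("capL",L(329,415),.034)
sb=show("scoop bowl",L(686,266),.028); se=show("scoop end",L(624,427),.027); print(np.linalg.norm(sb-se), np.degrees(np.arctan2(*(sb-se)[1::-1])))
show("ring1",Q(230,342),.018); show("ring2",Q(508,477),.018)
show("pot",Q(387,389),.043)
def quad(n,pts,z):
    P=np.array([onz(p,q,z)[:2] for q in pts]); e=np.roll(P,-1,0)-P
    print(n,"centre",P.mean(0),"edges",np.linalg.norm(e,axis=1),"ang",np.degrees(np.arctan2(e[:,1],e[:,0])))
    print(proj(s,[*P.mean(0),0]))
quad("tray",[L(47,38),L(372,47),L(362,217),L(33,207)],.014)
quad("peg",[Q(23,77),Q(270,35),Q(292,142),Q(40,186)],.012)
quad("rack",[Q(462,156),Q(772,195),Q(760,369),Q(441,329)],.032)
show("pegtip1",Q(81,103),.054);show("pegtip2",Q(226,77),.054)
show("pegfoot1",Q(90,130),.012);show("pegfoot2",Q(229,105),.012)
cv2.imwrite("pics/s_crop.png",cv2.resize(s["image"][130:280,140:480],None,fx=2.35,fy=2.35,interpolation=cv2.INTER_CUBIC))
E
python3 m0.py
```

```text
capR [0.4208 0.1622 0.034 ] scene px [362.1973 164.2919]
capL [0.3758 0.2551 0.034 ] scene px [383.4837 147.8876]
scoop bowl [0.4582 0.0585 0.028 ] scene px [334.4773 182.9597]
scoop end [0.3691 0.0923 0.027 ] scene px [332.8486 161.5667]
0.09535264326219625 -20.80579705728575
ring1 [ 0.4643 -0.0541  0.018 ] scene px [297.5723 197.5464]
ring2 [ 0.3639 -0.2575  0.018 ] scene px [215.8245 193.7895]
pot [ 0.4274 -0.1666  0.043 ] scene px [253.2852 193.06  ]
tray centre [0.5412 0.3403] edges [0.1918 0.0995 0.1916 0.0996] ang [-92.0099 178.4999  88.0314  -1.365 ]
[435.9486 183.0165]
peg centre [0.6462 0.0013] edges [0.1958 0.0873 0.1975 0.0883] ang [ -80.5917 -169.5953   99.7012    9.3074]
[343.3513 242.4891]
rack centre [ 0.522  -0.3335] edges [0.2298 0.1304 0.2322 0.132 ] ang [-97.8608 172.4229  82.5376  -8.6331]
[202.252  246.2752]
pegtip1 [0.6399 0.0563 0.054 ] scene px [363.0353 220.1002]
pegtip2 [ 0.6588 -0.0517  0.054 ] scene px [326.2612 237.6096]
pegfoot1 [0.6304 0.0526 0.012 ] scene px [359.1655 229.3776]
pegfoot2 [ 0.6494 -0.0553  0.012 ] scene px [323.3078 246.7312]
```

View pics/s_crop.png

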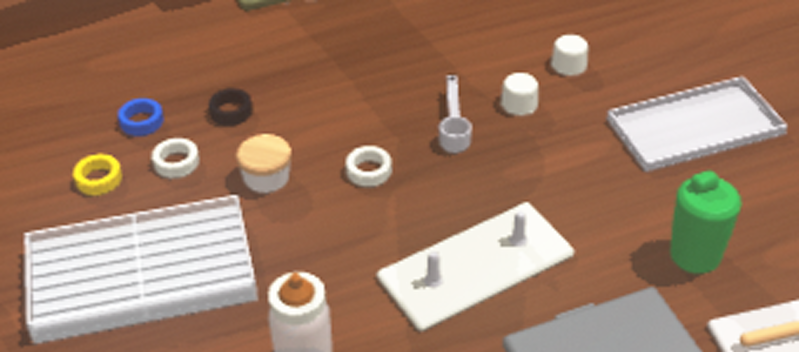

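The crop confirms the layout. The top-view estimates project onto the scene view to within about 2 px. Next I'll locate the tall obstacles (bottle, cup, grey box) and write a move planner.

```bash
cat >> h.py <<'E'
def pose():
    s=telemetry.get_state(); R=Rn.from_quat(s["eef_rot"]).as_matrix()
    return s,np.array(s["tool_pos"]),R
def plan(*targets):
    """targets: (x,y,z,heading deg of tool x, or None)"""
    s,p,R=pose(); h0=np.degrees(np.arctan2(R[1,0],R[0,0]))
    print("t %.2f"%s["clock"],"pos",np.round(p,4),"head %.1f"%h0,"tilt %.2f"%np.degrees(np.arccos(-R[2,2])),"open %.3f"%s["opening"],"F",np.round(s["contact_force"],1),"q7 %.2f"%s["q"][6])
    for x,y,z,h in targets:
        d=R.T@(np.array([x,y,z])-p)
        dy=0 if h is None else -((h-h0+180)%360-180)
        print("  ->",np.round(d,3),"yaw %.1f"%dy, "or %.1f"%(dy-360*np.sign(dy)))
E
python3 - <<'E'
from h import *
p=imaging.snapshot("top"); s=imaging.snapshot("scene")
for n,uv,z in [("bottle top",(420,95),.13),("bottle base near edge",(405,122),0),("cup top",(216,91),.10),("cup base",(229,117),0),("boxfront base",(313,62),0),("yellow",(481,262),.018),("blue",(451,299),.018),("black",(402,288),.018)]:
    X=onz(p,uv,z); print(n,X.round(3),proj(s,X).round(0))
plan((.376,.255,.15,116),(.376,.255,.004,116))
E
```

```text
bottle top [ 0.698 -0.203  0.13 ] [269. 247.]
bottle base near edge [ 0.682 -0.195  0.   ] [275. 277.]
cup top [0.724 0.228 0.1  ] [443. 211.]
cup base [0.699 0.223 0.   ] [430. 232.]
boxfront base [0.835 0.022 0.   ] [386. 297.]
yellow [ 0.357 -0.349  0.018] [182. 201.]
blue [ 0.277 -0.28   0.018] [201. 177.]
black [ 0.3   -0.175  0.018] [239. 172.]
t 1.55 pos [ 0.2213 -0.5845  0.2387] head 20.7 tilt 0.00 open 1.001 F [ 0.3 -0.2  0.2] q7 -0.22
  -> [ 0.442 -0.73   0.089] yaw -95.3 or 264.7
  -> [ 0.442 -0.73   0.235] yaw -95.3 or 264.7
```

Run:
```python
from h import *
plan((.48,-.12,.22,60),(.4208,.1622,.10,116))
```

```text
t 1.55 pos [ 0.2213 -0.5845  0.2387] head 20.7 tilt 0.00 open 1.001 F [ 0.3 -0.2  0.2] q7 -0.22
  -> [ 0.406 -0.343  0.019] yaw -39.3 or 320.7
  -> [ 0.451 -0.628  0.139] yaw -95.3 or 264.7
```

```bash
python3 -m creep '[[60,0.406,-0.343,0.019,-50],[60,0.406,-0.343,0.019,-50],[60,0.406,-0.343,0.019,-50],[60,0.406,-0.343,0.019,-50],[60,0.406,-0.343,0.019,-50],[60,0.406,-0.343,0.019,-95],[60,0.406,-0.343,0.019,-95],[60,0.406,-0.343,0.019,-95],[60,0.406,-0.343,0.019,-95],[60,0.406,-0.343,0.019,-95]]' 25
python3 - <<'E'
from h import *
plan((.4208,.1622,.10,116))
E
```

```text
clock: 2.8
tool_pos: [0.481, -0.1172, 0.22]
eef_rot: [0.529, 0.849, 0.001, 0.0]
contact_force: [-0.8, -0.7, -0.2]
opening: 0.767
t 2.80 pos [ 0.481  -0.1172  0.22  ] head 116.1 tilt 0.14 open 0.767 F [-0.8 -0.7 -0.2] q7 0.07
  -> [0.277 0.069 0.12 ] yaw 0.1 or -359.9
```

```bash
python3 -m creep '[[60,0.277,0.069,0.12,0],[60,0.277,0.069,0.12,0],[60,0.277,0.069,0.12,0],[60,0.277,0.069,0.12,0],[60,0.277,0.069,0.12,0],[60,0.277,0.069,0.12,0],[60,0.277,0.069,0.12,0]]' 25
cat > w.py <<'E'
from h import *
import sys
s,p,R=pose()
w=imaging.snapshot("wrist"); cv2.imwrite("pics/%s.png"%sys.argv[1],w["image"])
K=np.array(w["camera_matrix"]);H=np.array(w["hand_eye"])
def wray(uv):
    a=(np.array(uv)-K[:2,2])/K[0,0]; r_=np.linalg.norm(a); d=np.array([*(a/max(r_,1e-9)*np.sin(r_)),np.cos(r_)])
    return p+R@H[:3,3], R@H[:3,:3]@d
def wz(uv,z):
    c,d=wray(uv); return c+d*(z-c[2])/d[2]
def wproj(X):
    x=H[:3,:3].T@(R.T@(np.asarray(X)-p)-H[:3,3]); th=np.arctan2(np.hypot(x[0],x[1]),x[2]); u=x[:2]/np.hypot(*x[:2])
    return K[:2,2]+K[0,0]*th*u
E
python3 - wa <<'E'
import sys; sys.argv=["x","w1"]
exec(open("w.py").read())
plan((.4208,.1622,.005,116))
print("cap R top proj",wproj([.4208,.1622,.034]),"capL",wproj([.3758,.2551,.034]))
E
```

```text
clock: 3.68
tool_pos: [0.4217, 0.1575, 0.0998]
eef_rot: [0.533, 0.846, -0.001, 0.001]
contact_force: [-0.3, -0.8, -0.0]
opening: 0.766
t 3.73 pos [0.4221 0.1567 0.1   ] head 115.5 tilt 0.13 open 0.761 F [-0.8 -0.2 -0.4] q7 -0.74
  -> [0.006 0.001 0.095] yaw -0.5 or 359.5
cap R top proj [317.05727161 211.71357478] capL [316.52799414  64.90202837]
```

View pics/w1.png

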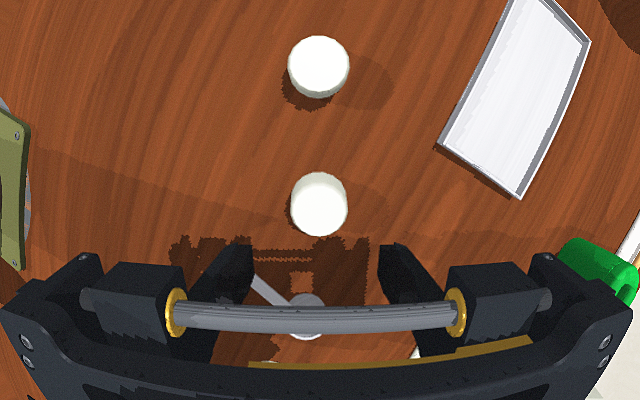

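The wrist view shows the cap under the gripper with its top near (319,207), against a prediction of (317,212). The second cap is at (318,68), predicted (317,65). That agrees to about 2 mm, so I'll descend and grip.

```bash
python3 -m creep '[[60,0.006,0,0.05,0],[60,0.006,0,0.085,0],[60,0.006,0,0.095,0],[60,0.006,0,0.095,0],[255,0.006,0,0.095,0],[255,0.006,0,0.095,0],[255,0.006,0,0.095,0],[255,0.006,0,0.095,0],[255,0.006,0,0.05,0],[255,0.006,0,-0.02,0]]' 25
python3 - <<'E'
from h import *
plan((.5144,-.3895,.12,82.3),(.5296,-.2775,.12,82.3))
E
```

```text
clock: 4.97
tool_pos: [0.4229, 0.1637, 0.0794]
eef_rot: [0.533, 0.846, 0.0, 0.004]
contact_force: [1.6, -0.4, -0.0]
opening: 0.496
t 4.97 pos [0.4229 0.1637 0.0794] head 115.5 tilt 0.46 open 0.496 F [ 1.6 -0.4 -0. ] q7 -1.13
  -> [-0.539 -0.156 -0.038] yaw 33.2 or -326.8
  -> [-0.444 -0.094 -0.038] yaw 33.2 or -326.8
```

```bash
python3 -m creep '[[255,-0.539,-0.156,0,33],[255,-0.539,-0.156,0,33],[255,-0.539,-0.156,0,33],[255,-0.539,-0.156,0,33],[255,-0.539,-0.156,0,33],[255,-0.539,-0.156,0,33],[255,-0.539,-0.156,0,33],[255,-0.539,-0.156,0,33],[255,-0.539,-0.156,0,33],[255,-0.539,-0.156,0,33]]' 25
python3 - <<'E'
import sys; sys.argv=["x","w2"]
exec(open("w.py").read())
plan((.5144,-.3895,.026,82.3))
for n,X in [("rack c",[.522,-.3335,.032])]+[("bay%d"%i,X) for i,X in enumerate([[.5144,-.3895,.02],[.5296,-.2775,.02]])]: print(n,wproj(X))
E
```

```text
clock: 6.22
tool_pos: [0.5138, -0.3964, 0.0814]
eef_rot: [0.755, 0.656, 0.001, 0.006]
contact_force: [-0.5, 0.3, -0.1]
opening: 0.494
t 6.28 pos [ 0.5144 -0.3919  0.0816] head 82.3 tilt 0.62 open 0.498 F [0.6 1.5 0.3] q7 -0.20
  -> [ 0.003 -0.001  0.056] yaw -0.0 or 360.0
rack c [313.40785799 131.21028036]
bay0 [313.88376919 210.34443336]
bay1 [312.83211391  45.94448642]
```

View pics/w2.png

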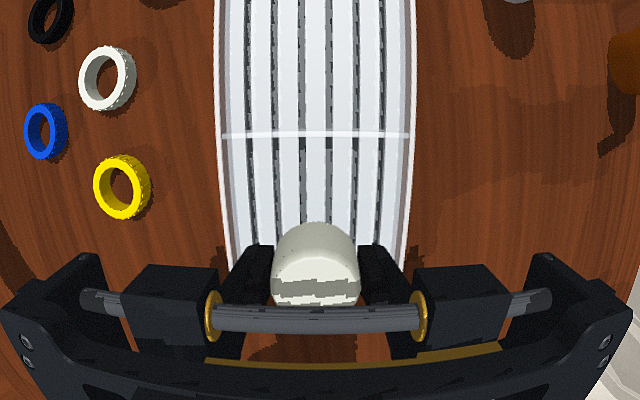

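The held cap sits at (315,265) over the far bay. The divider shows at row 133, predicted 131, so the rack pose is good. I'll lower the cap and release it.

```bash
python3 -m creep '[[255,0.003,0,0.04,0],[255,0.003,0,0.05,0],[255,0.003,0,0.055,0],[255,0.003,0,0.055,0],[255,0.003,0,0.055,0],[90,0.003,0,0.055,0],[90,0.003,0,0.055,0],[90,0.003,0,0.055,0],[90,0.003,0,0.0,0],[90,0.003,0,-0.06,0]]' 25
python3 - <<'E'
import sys; sys.argv=["x","w3"]
exec(open("w.py").read())
plan((.3758,.2551,.12,116),(.45,0,.14,100))
E
```

```text
clock: 7.52
tool_pos: [0.5146, -0.386, 0.1426]
eef_rot: [0.752, 0.66, 0.002, 0.004]
contact_force: [0.4, -0.5, 0.6]
opening: 0.641
t 7.58 pos [ 0.5194 -0.3873  0.1517] head 82.5 tilt 1.30 open 0.644 F [0.9 0.5 4.3] q7 -0.15
  -> [ 0.618 -0.227  0.023] yaw -33.5 or 326.5
  -> [ 0.375 -0.119  0.007] yaw -17.5 or 342.5
```

View pics/w3.png

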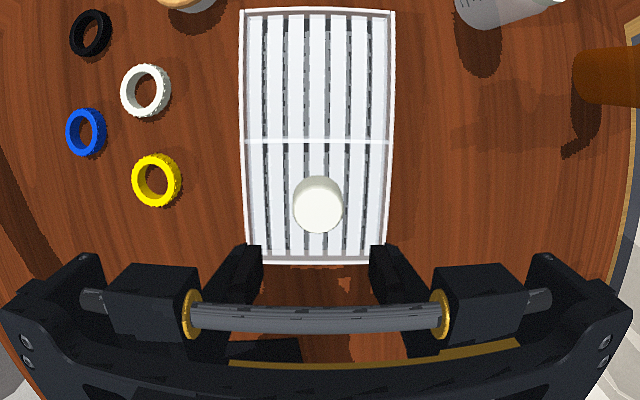

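The first cap now stands flat in the far bay at (318,205). Next is the second cap.

```bash
python3 -m creep '[[60,0.618,-0.227,0.023,-33],[60,0.618,-0.227,0.023,-33],[60,0.618,-0.227,0.023,-33],[60,0.618,-0.227,0.023,-33],[60,0.618,-0.227,0.023,-33],[60,0.618,-0.227,0.023,-33],[60,0.618,-0.227,0.023,-33],[60,0.618,-0.227,0.023,-33],[60,0.618,-0.227,0.023,-33],[60,0.618,-0.227,0.023,-33]]' 25; python3 -m creep '[[60,0.0,0,0,0]]'
python3 - <<'E'
import sys; sys.argv=["x","w4"]
exec(open("w.py").read())
plan((.3758,.2551,.005,116))
print(wproj([.3758,.2551,.034]))
E
```

```text
clock: 8.82
tool_pos: [0.3777, 0.225, 0.1164]
eef_rot: [0.533, 0.846, 0.001, 0.006]
contact_force: [0.8, 0.2, -0.8]
opening: 0.765
clock: 8.95
tool_pos: [0.3768, 0.2301, 0.117]
eef_rot: [0.529, 0.848, 0.004, 0.004]
contact_force: [0.4, 0.6, 0.7]
opening: 0.761
t 9.00 pos [0.3775 0.2258 0.1166] head 115.8 tilt 0.63 open 0.763 F [-0.3 -0.3  0.2] q7 -1.30
  -> [0.028 0.01  0.112] yaw -0.2 or 359.8
[327.38193647 181.54525333]
```

View pics/w4.png

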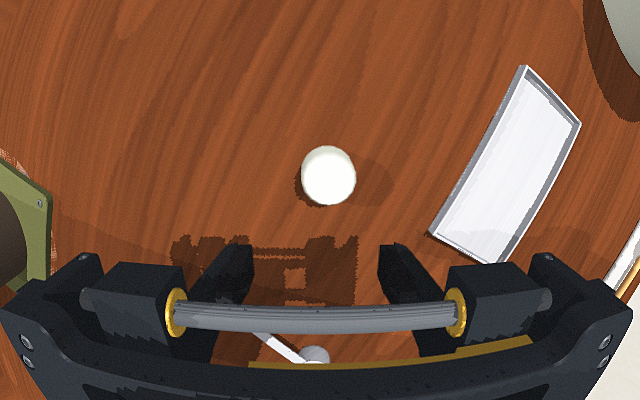

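The cap is at (328,176), predicted (327,181). I'll descend with a 3 cm forward shift.

```bash
python3 -m creep '[[60,0.03,0.01,0.05,0],[60,0.03,0.01,0.1,0],[60,0.03,0.01,0.111,0],[60,0.03,0.01,0.111,0],[255,0.03,0.01,0.111,0],[255,0.03,0.01,0.111,0],[255,0.03,0.01,0.111,0],[255,0.03,0.01,0.111,0],[255,0.03,0.01,0.06,0],[255,0.03,0.01,0.0,0]]' 25
python3 - <<'E'
from h import *
plan((.5296,-.2775,.12,82.3))
E
```

```text
clock: 10.25
tool_pos: [0.3752, 0.2539, 0.1036]
eef_rot: [0.534, 0.846, 0.0, 0.007]
contact_force: [0.6, 1.2, -0.4]
opening: 0.502
t 10.25 pos [0.3752 0.2539 0.1036] head 115.5 tilt 0.75 open 0.502 F [ 0.6  1.2 -0.4] q7 -1.28
  -> [-0.546 -0.089 -0.011] yaw 33.2 or -326.8
```

```bash
python3 -m creep '[[255,-0.546,-0.089,0,33],[255,-0.546,-0.089,0,33],[255,-0.546,-0.089,0,33],[255,-0.546,-0.089,0,33],[255,-0.546,-0.089,0,33],[255,-0.546,-0.089,0,33],[255,-0.546,-0.089,0,33],[255,-0.546,-0.089,0,33],[255,-0.546,-0.089,0,33],[255,-0.546,-0.089,0,33]]' 25
python3 - <<'E'
import sys; sys.argv=["x","w5"]
exec(open("w.py").read())
plan((.5296,-.2775,.026,82.3))
E
```

```text
clock: 11.5
tool_pos: [0.5297, -0.2831, 0.1071]
eef_rot: [0.755, 0.656, 0.003, 0.007]
contact_force: [0.0, 0.7, -0.0]
opening: 0.498
t 11.55 pos [ 0.5296 -0.2792  0.1073] head 82.2 tilt 0.82 open 0.500 F [ 0.6  0.6 -0.9] q7 -0.43
  -> [ 0.002 -0.001  0.081] yaw -0.1 or 359.9
```

View pics/w5.png

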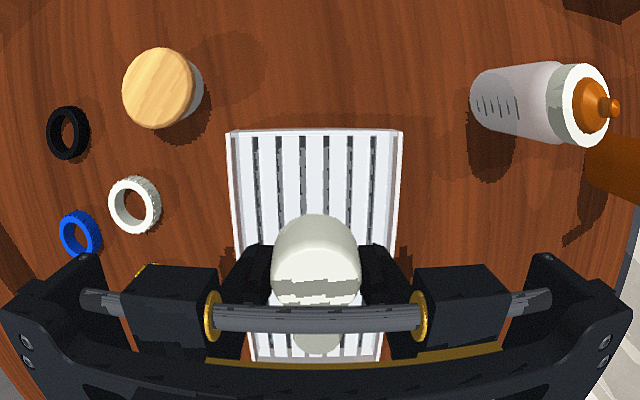

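The cap is held centred over the near bay, and the bottle at (540,105) is clear. I'll lower and release.

```bash
python3 -m creep '[[255,0,0,0.05,0],[255,0,0,0.075,0],[255,0,0,0.08,0],[255,0,0,0.08,0],[255,0,0,0.08,0],[90,0,0,0.08,0],[90,0,0,0.08,0],[90,0,0,0.08,0],[90,0,0,0.03,0],[90,0,0,-0.03,0]]' 25
python3 - <<'E'
import sys; sys.argv=["x","w6"]
exec(open("w.py").read())
plan((.3639,-.2575,.10,60),)
t=imaging.snapshot("top"); cv2.imwrite("pics/top1.png",cv2.resize(t["image"][120:320,330:580],None,fx=3,fy=3,interpolation=cv2.INTER_CUBIC))
E
```

```text
clock: 12.8
tool_pos: [0.529, -0.2767, 0.138]
eef_rot: [0.752, 0.659, 0.003, 0.005]
contact_force: [0.7, -0.4, -0.0]
opening: 0.649
t 12.85 pos [ 0.5337 -0.2771  0.1464] head 82.5 tilt 1.41 open 0.650 F [0.7 1.  4.7] q7 -0.39
  -> [-0.003 -0.172  0.042] yaw 22.5 or -337.5
```

View pics/w6.png

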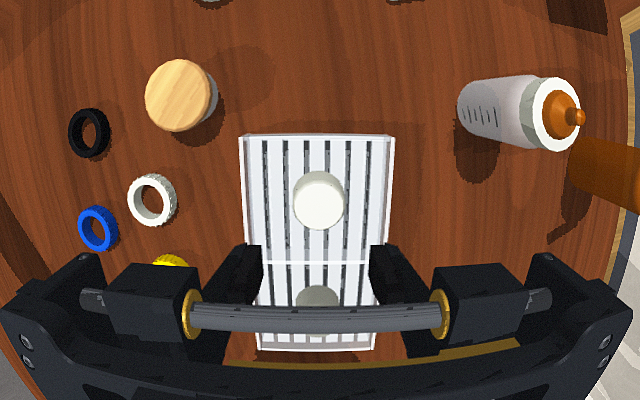

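View pics/top1.png

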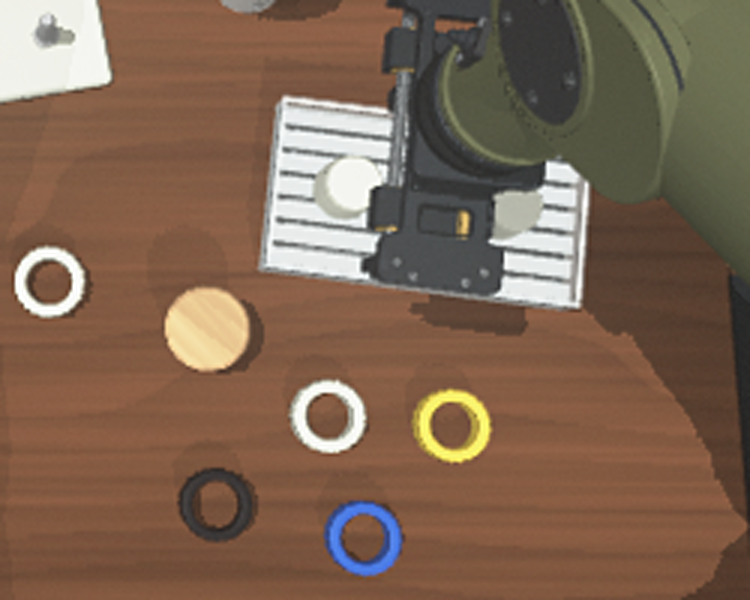

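Both caps stand in their bays: wrist (318,200) in the near bay and the other behind it at (318,297). The top view agrees. Next is the right-hand white ring, with jaws aligned between the black and blue rings.

```bash
python3 - <<'E'
from h import *
plan((.3639,-.2575,.10,70))
E
python3 -m creep '[[45,-0.003,-0.17,0.0,12],[45,-0.003,-0.172,0.03,12],[45,-0.003,-0.172,0.045,12],[45,-0.003,-0.172,0.045,12],[45,-0.003,-0.172,0.045,12],[45,-0.003,-0.172,0.045,12]]' 25;  python3 - <<'E'
import sys; sys.argv=["x","w7"]
exec(open("w.py").read())
plan((.3639,-.2575,.003,70),)
print(wproj([.3639,-.2575,.018]))
E
```

```text
t 12.90 pos [ 0.5339 -0.2773  0.1438] head 82.4 tilt 1.46 open 0.642 F [-0.  -0.3 -0.3] q7 -0.39
  -> [-0.003 -0.172  0.04 ] yaw 12.4 or -347.6
clock: 13.65
tool_pos: [0.3619, -0.2577, 0.0906]
eef_rot: [0.817, 0.577, 0.005, 0.007]
contact_force: [-0.1, 0.1, -0.1]
opening: 0.822
t 13.70 pos [ 0.3616 -0.2577  0.0906] head 70.5 tilt 0.99 open 0.823 F [ 0.1  0.5 -0.3] q7 -0.87
  -> [0.001 0.001 0.088] yaw 0.5 or -359.5
[316.08313279 213.82698346]
```

View pics/w7.png

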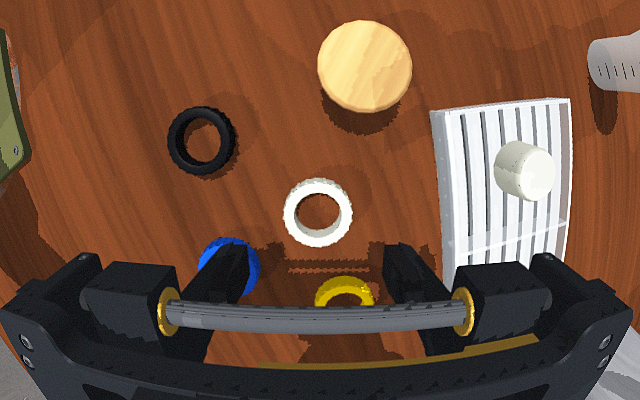

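The white ring is at (318,212), predicted (316,214), and the fingers clear the blue ring. I'll grip it.

```bash
python3 -m creep '[[45,0.001,0.001,0.05,0],[45,0.001,0.001,0.08,0],[45,0.001,0.001,0.087,0],[45,0.001,0.001,0.087,0],[255,0.001,0.001,0.087,0],[255,0.001,0.001,0.087,0],[255,0.001,0.001,0.087,0],[255,0.001,0.001,0.087,0],[255,0.001,0.001,0.04,0],[255,0.001,0.001,-0.02,0]]' 20
python3 - <<'E'
import sys; sys.argv=["x","w8"]
exec(open("w.py").read())
plan((.657,-.0523,.13,70),(.657,-.0523,.13,90),(.657,-.0523,.13,0))
E
```

```text
clock: 14.95
tool_pos: [0.3596, -0.261, 0.0632]
eef_rot: [0.817, 0.577, -0.002, 0.008]
contact_force: [-0.1, -0.5, -1.4]
opening: 0.573
t 15.00 pos [ 0.3604 -0.2616  0.0666] head 70.3 tilt 1.11 open 0.574 F [-0.   0.2  4. ] q7 -1.03
  -> [ 0.296  0.21  -0.064] yaw 0.3 or -359.7
  -> [ 0.296  0.21  -0.064] yaw -19.7 or 340.3
  -> [ 0.296  0.21  -0.064] yaw 70.3 or -289.7
```

View pics/w8.png

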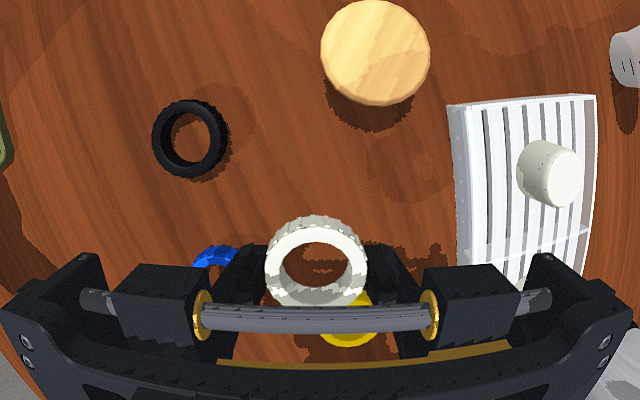

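The ring is held level at (317,262). I'll lift and carry it to the right-hand peg.

```bash
python3 -m creep '[[255,0,0,-0.05,0],[255,0.05,0.035,-0.07,-10],[255,0.296,0.21,-0.07,-20],[255,0.296,0.21,-0.07,-20],[255,0.296,0.21,-0.07,-20],[255,0.296,0.21,-0.07,-20],[255,0.296,0.21,-0.07,-20],[255,0.296,0.21,-0.07,-20],[255,0.296,0.21,-0.07,-20],[255,0.296,0.21,-0.07,-20]]' 20
python3 - <<'E'
import sys; sys.argv=["x","w9"]
exec(open("w.py").read())
plan((.657,-.0523,.016,None))
print("peg tips",wproj([.657,-.0523,.054]),wproj([.6385,.056,.054]),"feet",wproj([.657,-.0523,.012]),wproj([.6385,.056,.012]))
E
```

```text
clock: 16.25
tool_pos: [0.6553, -0.054, 0.1319]
eef_rot: [0.705, 0.709, -0.004, 0.008]
contact_force: [0.2, -0.6, -0.3]
opening: 0.576
t 16.30 pos [ 0.6555 -0.0538  0.1321] head 90.3 tilt 1.03 open 0.569 F [-1.  -0.2 -0.3] q7 -0.59
  -> [0.003 0.001 0.116] yaw 0.0 or 0.0
peg tips [316.94349147 208.76723118] [291.48698854  62.66689632] feet [316.44028194 192.99263937] [294.98764494  68.99342925]
```

View pics/w9.png

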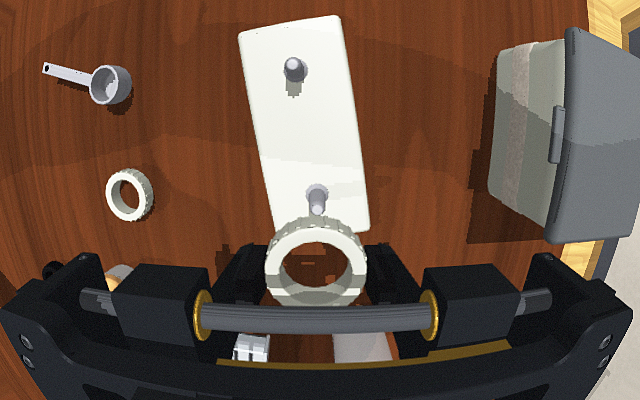

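Peg tips are at (317,209) and (293,64), predicted (317,209) and (291,63), so the stand pose is accurate. I'll lower the ring over the peg.

```bash
python3 -m creep '[[255,0.003,0.001,0.05,0],[255,0.003,0.001,0.08,0],[255,0.003,0.001,0.105,0],[255,0.003,0.001,0.113,0],[255,0.003,0.001,0.113,0],[255,0.003,0.001,0.113,0],[90,0.003,0.001,0.113,0],[70,0.003,0.001,0.113,0],[70,0.003,0.001,0.113,0],[70,0.003,0.001,0.113,0]]' 20; python3 -m creep '[[70,0,0,-0.04,0],[70,0,0,-0.09,0],[70,0,0,-0.1,0]]';python3 - <<'E'
import sys; sys.argv=["x","w10"]
exec(open("w.py").read())
plan((.4643,-.0541,.12,70),)
E
```

```text
clock: 17.55
tool_pos: [0.6585, -0.0507, 0.0194]
eef_rot: [0.705, 0.709, -0.002, 0.008]
contact_force: [0.8, -0.2, -0.4]
opening: 0.723
clock: 17.92
tool_pos: [0.6598, -0.0484, 0.1229]
eef_rot: [0.705, 0.709, 0.0, 0.01]
contact_force: [-0.8, -0.8, -0.4]
opening: 0.724
t 17.98 pos [ 0.6593 -0.0488  0.1224] head 90.4 tilt 1.12 open 0.727 F [-0.2 -0.1  0.5] q7 -0.60
  -> [-0.004 -0.195 -0.   ] yaw 20.4 or -339.6
```

View pics/w10.png

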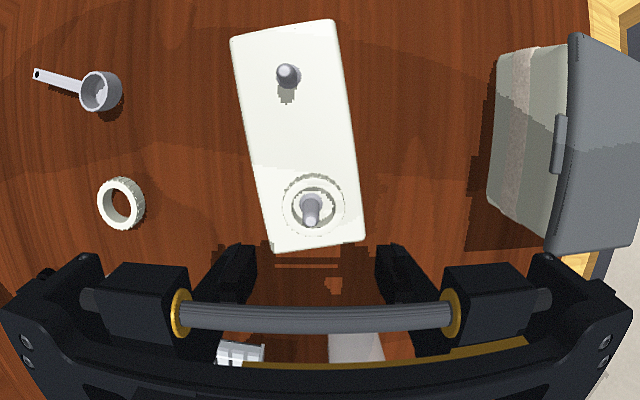

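The ring lies flat around the right peg at (313,205). Next is the other white ring, at (121,204).

```bash
python3 -m creep '[[45,-0.004,-0.195,0,0],[45,-0.004,-0.195,0.03,0],[45,-0.004,-0.195,0.04,0],[45,-0.004,-0.195,0.04,0],[45,-0.004,-0.195,0.04,0],[45,-0.004,-0.195,0.04,0]]' 20
python3 - <<'E'
import sys; sys.argv=["x","w11"]
exec(open("w.py").read())
plan((.4643,-.0541,.003,None),)
print(wproj([.4643,-.0541,.018]))
E
```

```text
clock: 18.73
tool_pos: [0.4644, -0.0549, 0.0775]
eef_rot: [0.705, 0.709, -0.002, 0.008]
contact_force: [-0.2, -0.1, 0.2]
opening: 0.825
t 18.77 pos [ 0.4646 -0.0548  0.0776] head 90.3 tilt 1.00 open 0.824 F [ 0.1 -0.4 -0. ] q7 -1.06
  -> [ 0.002 -0.001  0.075] yaw 0.0 or 0.0
[314.40263086 218.89932263]
```

View pics/w11.png

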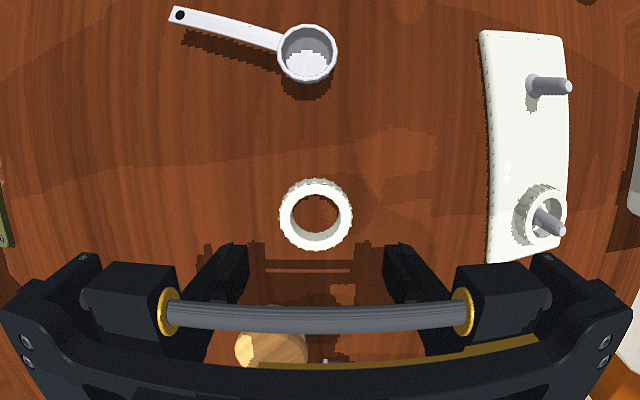

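```bash
python3 -m creep '[[45,0.004,0,0.05,0],[45,0.004,0,0.07,0],[45,0.004,0,0.074,0],[45,0.004,0,0.074,0],[255,0.004,0,0.074,0],[255,0.004,0,0.074,0],[255,0.004,0,0.074,0],[255,0.004,0,0.074,0],[255,0.004,0,0.02,0],[255,0.004,0,-0.04,0]]' 20; python3 -m creep '[[255,0,0,0,0]]'
python3 - <<'E'
import sys; sys.argv=["x","w12"]
exec(open("w.py").read())
plan((.6385,.056,.13,90))
E
```

```text
clock: 20.02
tool_pos: [0.4621, -0.0512, 0.0999]
eef_rot: [0.704, 0.71, -0.004, 0.007]
contact_force: [1.6, -0.9, -0.6]
opening: 0.58
clock: 20.15
tool_pos: [0.465, -0.0506, 0.1035]
eef_rot: [0.705, 0.709, 0.001, 0.01]
contact_force: [0.7, -0.2, -0.9]
opening: 0.578
t 20.20 pos [ 0.4643 -0.0514  0.1017] head 90.3 tilt 1.08 open 0.577 F [ 0.4 -0.2 -0.5] q7 -0.95
  -> [ 0.106  0.175 -0.028] yaw 0.3 or -359.7
```

View pics/w12.png

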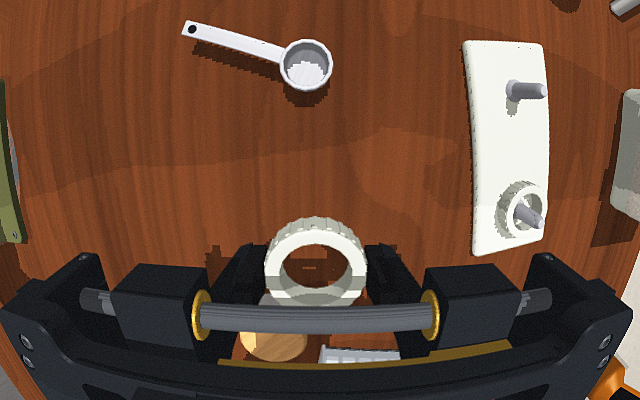

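The ring is held level at (316,262). Moving over the left-hand peg.

```bash
python3 -m creep '[[255,0.106,0.175,-0.028,0],[255,0.106,0.175,-0.028,0],[255,0.106,0.175,-0.028,0],[255,0.106,0.175,-0.028,0],[255,0.106,0.175,-0.028,0],[255,0.106,0.175,-0.028,0],[255,0.106,0.175,-0.028,0]]' 20
python3 - <<'E'
import sys; sys.argv=["x","w13"]
exec(open("w.py").read())
plan((.6385,.056,.016,None))
print(wproj([.6385,.056,.054]),wproj([.6385,.056,.012]))
E
```

```text
clock: 21.08
tool_pos: [0.6361, 0.0549, 0.1273]
eef_rot: [0.705, 0.709, -0.004, 0.008]
contact_force: [0.3, 0.4, -0.1]
opening: 0.578
t 21.12 pos [0.6364 0.0551 0.1276] head 90.3 tilt 1.02 open 0.578 F [ 0.2 -0.4  0.3] q7 -0.75
  -> [0.003 0.001 0.112] yaw 0.0 or 0.0
[317.93253079 211.57689445] [317.28771338 195.14371632]
```

View pics/w13.png

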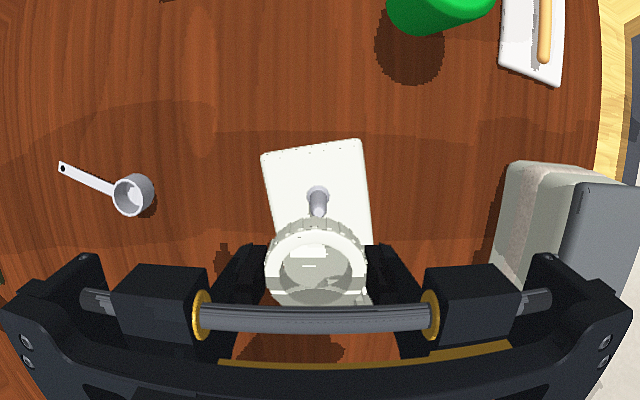

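The peg tip is at (318,211), as predicted. Lowering and releasing.

```bash
python3 -m creep '[[255,0.003,0.001,0.05,0],[255,0.003,0.001,0.08,0],[255,0.003,0.001,0.1,0],[255,0.003,0.001,0.109,0],[255,0.003,0.001,0.109,0],[255,0.003,0.001,0.109,0],[90,0.003,0.001,0.109,0],[70,0.003,0.001,0.109,0],[70,0.003,0.001,0.109,0],[70,0.003,0.001,0.109,0]]' 20; python3 -m creep '[[70,0,0,-0.04,0],[70,0,0,-0.09,0],[70,0,0,-0.1,0],[70,0,0,-0.1,0]]';python3 - <<'E'
import sys; sys.argv=["x","w14"]
exec(open("w.py").read())
plan((.4582,.0585,.10,159.2),(.4582,.0585,.10,-20.8))
E
```

```text
clock: 22.38
tool_pos: [0.6393, 0.0577, 0.019]
eef_rot: [0.705, 0.709, -0.002, 0.008]
contact_force: [0.5, 1.1, -0.6]
opening: 0.726
clock: 22.88
tool_pos: [0.6386, 0.0591, 0.1193]
eef_rot: [0.705, 0.709, -0.002, 0.009]
contact_force: [-0.5, -0.5, -0.8]
opening: 0.727
t 22.93 pos [0.6378 0.0587 0.1181] head 90.4 tilt 0.99 open 0.731 F [ 0.2 -0.8 -1.2] q7 -0.76
  -> [ 0.001 -0.18   0.017] yaw -68.8 or 291.2
  -> [ 0.001 -0.18   0.017] yaw 111.2 or -248.8
```

View pics/w14.png

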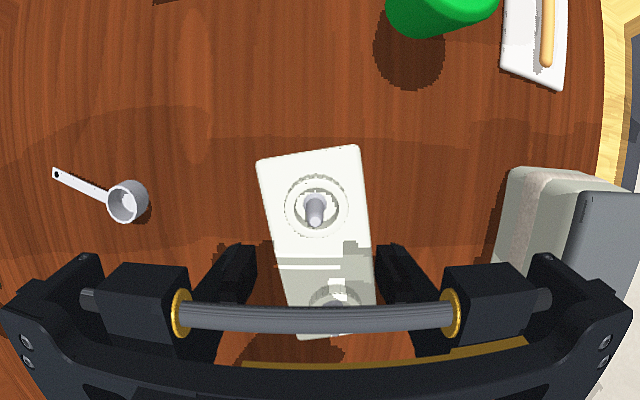

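Both rings lie flat on their pegs at (316,208) and (335,300). Now the scoop, with the jaws across the bowl and the handle along tool +x.

```bash
python3 -m creep '[[90,0.001,-0.18,0,-69],[90,0.001,-0.18,0.017,-69],[90,0.001,-0.18,0.017,-69],[90,0.001,-0.18,0.017,-69],[90,0.001,-0.18,0.017,-69],[90,0.001,-0.18,0.017,-69],[90,0.001,-0.18,0.017,-69],[90,0.001,-0.18,0.017,-69]]' 30
python3 - <<'E'
import sys; sys.argv=["x","w15"]
exec(open("w.py").read())
plan((.4582,.0585,.004,159.2))
print(wproj([.4582,.0585,.028]),wproj([.3691,.0923,.027]))
E
```

```text
clock: 23.92
tool_pos: [0.4576, 0.0584, 0.0992]
eef_rot: [0.179, 0.984, -0.007, 0.004]
contact_force: [-0.1, 0.5, 0.6]
opening: 0.648
t 23.98 pos [0.4578 0.0585 0.0995] head 159.3 tilt 0.93 open 0.650 F [ 0.3 -0.3  0.1] q7 -0.17
  -> [0.001 0.001 0.095] yaw 0.1 or -359.9
[316.86102953 215.18041434] [317.21876834  83.67043299]
```

View pics/w15.png

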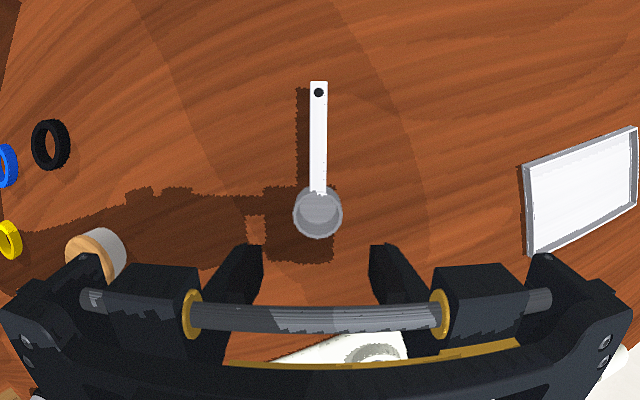

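The bowl is at (318,212) and the handle tip at (319,82), straight along tool x. Gripping the bowl.

```bash
python3 -m creep '[[90,0.002,0.001,0.05,0],[90,0.002,0.001,0.08,0],[90,0.002,0.001,0.093,0],[90,0.002,0.001,0.093,0],[255,0.002,0.001,0.093,0],[255,0.002,0.001,0.093,0],[255,0.002,0.001,0.093,0],[255,0.002,0.001,0.093,0],[255,0.002,0.001,0.06,0],[255,0.002,0.001,0.0,0]]' 30; python3 -m creep '[[255,0,0,-0.02,0],[255,0,0,-0.02,0]]'
python3 - <<'E'
import sys; sys.argv=["x","w16"]
exec(open("w.py").read())
plan((.540,.301,.12,88.3))
E
```

```text
clock: 25.22
tool_pos: [0.456, 0.06, 0.1002]
eef_rot: [0.179, 0.984, -0.007, 0.004]
contact_force: [1.4, -0.5, 0.4]
opening: 0.406
clock: 25.48
tool_pos: [0.4577, 0.0607, 0.1216]
eef_rot: [0.179, 0.984, -0.006, 0.007]
contact_force: [0.7, 0.3, -0.8]
opening: 0.407
t 25.52 pos [0.457  0.0604 0.1205] head 159.4 tilt 1.02 open 0.403 F [ 0.6 -0.7 -1.3] q7 -0.09
  -> [ 0.007  0.254 -0.002] yaw 71.1 or -288.9
```

View pics/w16.png

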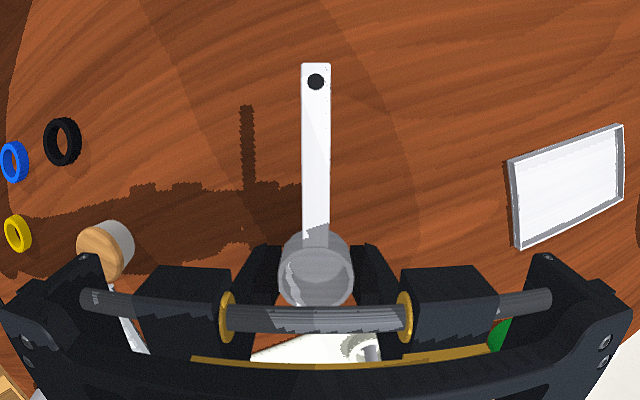

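```bash
python3 -m creep '[[255,0.007,0.254,0,10],[255,0.007,0.254,0,71],[255,0.007,0.254,0,71],[255,0.007,0.254,0,71],[255,0.007,0.254,0,71],[255,0.007,0.254,0,71],[255,0.007,0.254,0,71],[255,0.007,0.254,0,71],[255,0.007,0.254,0,71],[255,0.007,0.254,0,71]]' 30
python3 - <<'E'
import sys; sys.argv=["x","w17"]
exec(open("w.py").read())
plan((.540,.301,.010,88.3))
print("level tip",wproj(p+R@np.array([.097,0,-.021])),wproj(p+R@np.array([.097,0,-.011])),"bowl",wproj(p+R@np.array([0,0,-.022])))
c=np.array([.5412,.3403]); a=np.radians(-1.7); M=np.array([[np.cos(a),-np.sin(a)],[np.sin(a),np.cos(a)]])
for q in [(-50,-95),(50,-95),(50,95),(-50,95)]: print(q,wproj([*(c+M@np.array(q)/1000),.014]))
E
```

```text
clock: 26.78
tool_pos: [0.5396, 0.3006, 0.117]
eef_rot: [0.717, 0.697, -0.003, 0.008]
contact_force: [1.0, 0.6, -1.3]
opening: 0.402
t 26.82 pos [0.5397 0.3007 0.1172] head 88.4 tilt 0.98 open 0.404 F [ 0.9 -0.2 -1.4] q7 -1.14
  -> [ 0.002 -0.001  0.107] yaw 0.1 or -359.9
level tip [315.18486684  62.12220673] [315.21615452  65.50048328] bowl [315.22081855 282.77874198]
(-50, -95) [260.13637467 258.31459341]
(50, -95) [369.25997481 258.1938249 ]
(50, 95) [378.43598555  39.16450694]
(-50, 95) [251.90092937  38.71056932]
```

View pics/w17.png

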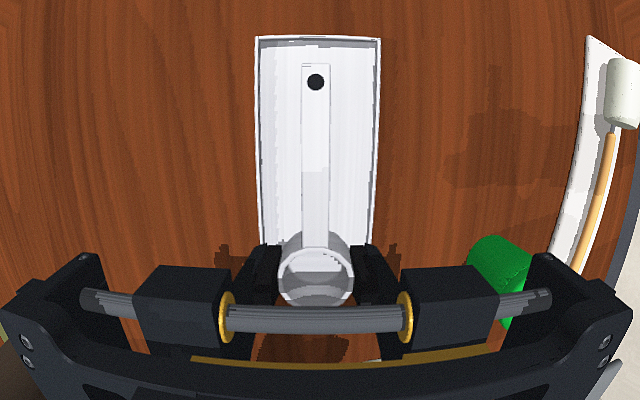

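The scoop hangs level: its tip row is 63, against 62 for a level handle. It lies lengthwise over the tray. I'll lower it and release with a small opening so the fingers stay inside the tray walls.

```bash
python3 -m creep '[[255,0.002,0.001,0.05,0],[255,0.002,0.001,0.08,0],[255,0.002,0.001,0.1,0],[255,0.002,0.001,0.107,0],[255,0.002,0.001,0.107,0],[255,0.002,0.001,0.107,0],[122,0.002,0.001,0.107,0],[122,0.002,0.001,0.107,0],[122,0.002,0.001,0.107,0],[122,0.002,0.001,0.107,0]]' 30
python3 - <<'E'
from h import *
plan()
E
python3 -m creep '[[122,0,0,-0.02,0],[122,0,0,-0.06,0],[122,0,0,-0.12,0],[122,0,0,-0.13,0],[122,0,0,-0.13,0]]';python3 - <<'E'
import sys; sys.argv=["x","w18"]
exec(open("w.py").read())
plan((.40,.15,.2,None))
E
```

```text
clock: 28.08
tool_pos: [0.5417, 0.3012, 0.0105]
eef_rot: [0.717, 0.697, -0.002, 0.008]
contact_force: [-0.2, 0.8, 0.5]
opening: 0.522
t 28.07 pos [0.5417 0.3012 0.0105] head 88.4 tilt 0.98 open 0.522 F [-0.2  0.8  0.5] q7 -1.23
clock: 28.7
tool_pos: [0.5411, 0.3033, 0.1419]
eef_rot: [0.717, 0.697, -0.001, 0.009]
contact_force: [-0.8, -0.1, -0.1]
opening: 0.521
t 28.75 pos [0.5404 0.3026 0.1404] head 88.4 tilt 1.02 open 0.522 F [ 0.1  0.  -0.6] q7 -1.12
  -> [-0.157 -0.136 -0.058] yaw 0.0 or 0.0
```

View pics/w18.png

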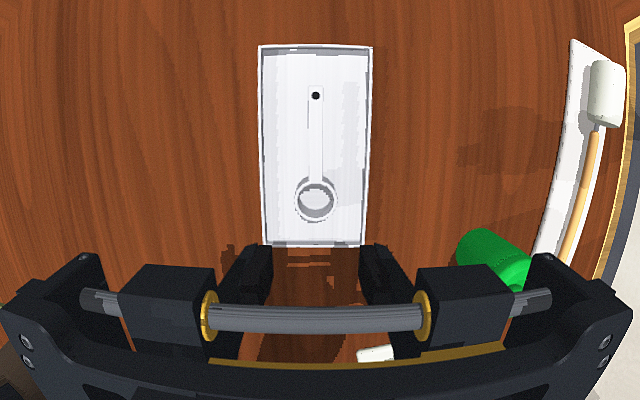

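The scoop stands in the tray, bowl at (315,200) and handle tip at (315,90), well inside both ends. I'll back the arm off and check everything with the fixed cameras.

```bash
python3 -m creep '[[122,0,0,-0.06,0],[122,0.06,-0.1,-0.12,0],[122,0.15,-0.2,-0.12,0],[122,0.2,-0.2,-0.12,0],[122,0.2,-0.2,-0.12,0],[122,0.2,-0.2,-0.12,0],[122,0.2,-0.2,-0.12,0],[122,0.2,-0.2,-0.12,0]]';python3 - <<'E'
from h import *
plan()
t=imaging.snapshot("top"); s=imaging.snapshot("scene")
cv2.imwrite("pics/top9.png",cv2.resize(t["image"][70:310,120:540],None,fx=1.9,fy=1.9,interpolation=cv2.INTER_CUBIC))
cv2.imwrite("pics/scene9.png",cv2.resize(s["image"][130:290,140:480],None,fx=2.35,fy=2.35,interpolation=cv2.INTER_CUBIC))
E
```

```text
clock: 29.75
tool_pos: [0.346, 0.5089, 0.254]
eef_rot: [0.717, 0.697, -0.004, 0.01]
contact_force: [0.6, 0.1, 0.5]
opening: 0.522
t 29.75 pos [0.346  0.5089 0.254 ] head 88.3 tilt 1.17 open 0.522 F [0.6 0.1 0.5] q7 -1.47
```

View pics/top9.png

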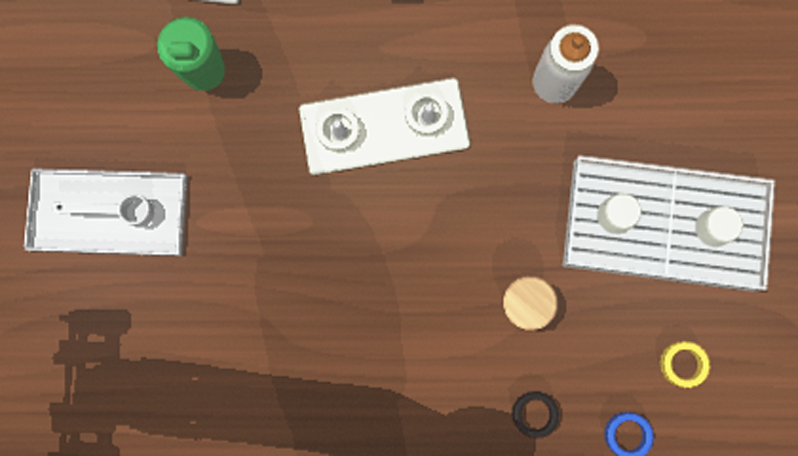

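View pics/scene9.png

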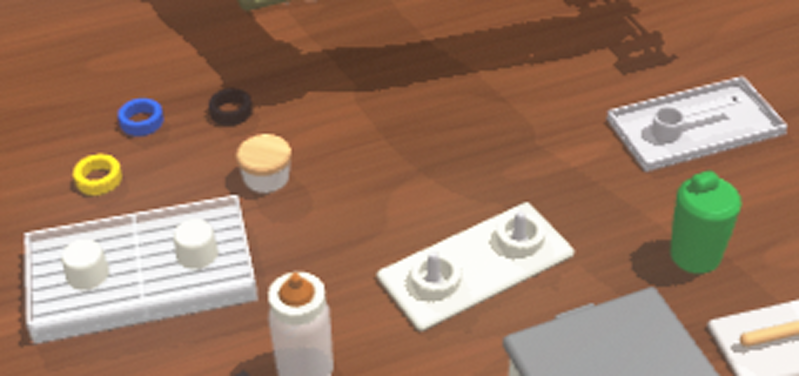

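Both fixed views show everything in place:
- **Caps:** upright in the two bays, at scene crop (85,263) and (195,243).
- **Rings:** flat on the pegs, at (435,275) and (520,235).
- **Scoop:** lengthwise in the tray with the bowl at (668,122).
- **Pot and cup:** unmoved.

The gripper is clear, so I'm handing in.

Run:
```python
from h import *
print(r.finish_job())
```

```text
the job is handed in; nothing more can be done
None
```

I finished the job in the order you asked and handed it in at about 30 s of the 131 s allowed.
- **Caps:** they stand open side down, one in each bay of the rack.
- **Rings:** the two white rings lie flat, one on each peg.
- **Scoop:** it stands bowl up, lengthwise in the steel tray and well inside both ends.

The last top and scene pictures show all five parts in place. The lidded pot, the green cup and the coloured rings look unmoved in both. The gripper was clear of everything, and the wrist forces I read between moves stayed under 5 N. Where I compared positions, the cameras agreed to about 2 mm, except for a few mm of offset in the first scene-view comparison. No check failed, though `finish_job` reports no verdict.

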